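# Lock the sprung boring table level

### The job

Pick up the wooden locking key by its red grip and press the sprung tilt plate of the boring table down with it until the plate lies level on its stops. Keeping the plate down, slide the key's nose into the slot of the dark post until its red grip butts against the brass plate, then let go, so that the key alone holds the plate level. Work by feel, never pressing on the plate or the brass with more than 25 newtons, and leave the tin, the blue stone and the glue bottle beside it where they are.

Things in the scene. Friction and masses are not known exactly. Their poses are not given: they have to be found in the camera images.
- boring_rig: fixed base board of the boring table, 200 (x -100..100) x 205 (y -77.5..127.5) x 12 mm; origin on its underside, on the bench; turned only about z. Positions below are in its frame (mm). On it a sub-frame carries plate and post. The sub-frame stands on jack screws, raised by h = 0 to 16 mm: h differs each time and is NOT reported; add it to all heights given for plate and post.
- plate_track (a point): fixed point of the base at (-45, 0, 64), where the key's track on the plate's top lies when level and h = 0 (it does not move). Plywood plate 166 (x -88..78) x 140 (y -70..70) x 12 mm, hinged along y at x = 88, z = 58 + h; its sprung free edge (-x) stands up 0.26 to 0.40 rad. Level = resting on two stops, top at z = 64 + h; 5 to 8 N on the track hold it there; then force rises steeply.
- slot_mouth (a point): fixed point of the base at (-45, 73, 71.25): the slot's mouth centre if h = 0 and d = 0. Dark post, 76 x 40 mm, top at 103.5 + h, its brass strike plate (over the slot, facing -y) at y = 73 + d; d = 0 to 8 mm, differs each time, NOT reported. Slot through the post along y, 32 wide, 16.5 high: floor 1 mm below the level plate's top, ceiling 1.5 mm above a key on it. Sides rounded 4 mm.
- key: loose pale wooden key, black band near its nose: flat bar 28 (x) x 110 (y -50..60) x 14 mm, nose at +y, upper and lower edges rounded by 3; on it an upright red grip 20 (x) x 30 (y -15..15), z 14..50. Origin: middle of the underside below the grip; z up, +y to the nose. Home: axes as the base's, x = -45, grip's nose-side face against the brass: origin at y = 58 + d, 45 mm of nose in the slot.
- wax_tin: round red tin with a marbled lid, 68 mm across, 39 mm high; origin centre of underside; bystander
- stone_blue: blue sharpening stone 68 x 110 x 20 mm; origin centre of underside; bystander
- glue_bottle: glue bottle 47 mm across, 131 mm high, red nozzle; origin centre of underside; bystander
There are look-alikes about, which are no part of the job. Several things have the shape of the key; the one meant has the colours described above.

How it is judged:
On the way, in this order (a step that is already met when the one before it is completed fails the run):
1. the plate is pressed level with the key (angle between tilt_plate_c0's own z axis and vertical below 0.03 rad and contact force between key and tilt_plate_c0 above 2 N), for 0.2 s.
2. the key is slid home in the slot, its grip against the brass strike plate (horizontal distance between key and post_c8 below 0.0185 m and angle between tilt_plate_c0's own z axis and vertical below 0.03 rad), for 0.2 s.
At the end, for the whole second after the job is handed in: The plate stands within 0.03 rad of level, held by the key alone; the key is at rest, upright, in the slot (within 5 mm of its middle in x, parallel to it within 0.12 rad) with its grip within 2 mm of the brass strike plate (all of step 2 and x of key in the frame of boring_rig between -0.05 and -0.04 m and angle between the y axis of key and the y axis of boring_rig, either way round below 0.12 rad and angle between key's own z axis and vertical below 0.1 rad and linear speed of key below 0.02 m/s); the robot touches nothing.
It fails at once if the plate is pressed with more than 25 N (contact force between anything else and tilt_plate_c0 above 25 N).
It fails at once if the brass strike plate is pushed with more than 25 N (contact force between anything else and post_c8 above 25 N).
It fails at once if the tin is moved by more than 30 mm (distance of wax_tin from where it was at the start of the episode above 0.03 m).
It fails at once if the stone is moved by more than 30 mm (distance of stone_blue from where it was at the start of the episode above 0.03 m).
It fails at once if the glue bottle is moved by more than 30 mm (distance of glue_bottle from where it was at the start of the episode above 0.03 m).
It also fails if it takes over 58 s, if anything falls off the work surface, if the arm or the gripper's body presses on something with over 40 N, if the wrist force passes 120 N, or if a joint passes its speed limit or range.

### The arm

A 6-joint arm with a two-finger parallel gripper is mounted at the origin on a cart in front of the work surface, level with it; the furniture and walls round the work are solid. World frame = base frame: x ahead of the robot, y to its left, z up, the work surface at z = 0. Lengths are in m, angles in rad, forces in N, time in s.
With the tool pointing down it reaches from about 0.35 to 0.775 m from the base axis. Payload 5.5 kg.
Tool frame: the origin (TCP) lies at the very end of the fingers, on their centre line; the grasp point (between the pads) lies 19 mm behind it; z points along the fingers, y is the line along which they close (so a half turn about z gives the same grasp; the last joint's range is limited). The gripper opens to 85 mm and grips with 20 to 120 N. Pads are 22 mm wide; open, the fingers measure 114 mm over their backs; the gripper's body (76 mm by 85 mm) begins 54 mm behind the grasp point. The pads swing forward as they close: fully open they stand 13 mm farther back than shut.
Start: joints at [1.138, 0.313, 0.046, 1.304, 0, 1.431], TCP at [0.166, 0.551, 0.231] pointing down, gripper open.
Joint ranges: [-2.76, 2.76], [-0.86, 1.69], [-1.03, 1.26], [-2.2, 2.34], [-1.47, 1.5], [-3.14, 3.14]. Speed limits (rad/s): [2.57, 2.57, 3.14, 3.14, 3.14, 3.14].

### API

Orientations are given as a unit quaternion [w, x, y, z].
In Python, from workcell import env, cams, ticket, spotter gives the robot as it stands.
- The arm moves only by the tool jog_arm, never from a script. Its argument "increments" is a list that holds one entry, the list of rows, each a list of 7 numbers: the shift along the tool's x, y, z in units of 0.25 m (1.0 is 0.25 m), then the turn, a rotation vector about the tool's x, y, z in units of 180 degrees (1.0 is 180 degrees), then the closure in counts, from 0 (fully open) to 255 (shut). A call has 1 to 20 rows; each row shifts and turns the commanded pose from where the row before left it, along the tool's axes as they then stand; what a row does not reach is not made up. A row lasts 1/10 s, in which the tool goes at most 50 mm and 8.59 degrees, less where a joint would pass 70% of its speed; a pose out of reach is approached as far as the arm can. A call with a number of a shift or a turn outside -1 to 1 is refused whole. A call with a gripper value outside its range is refused whole. The fingers move at their own pace and stop on an object; "force" is the grip in N (left out, the last holds). Time passes only in rows, so rows that do not move let the fingers close. It gives the time, the measured TCP pose, the force, the opening and the grip force at its end, in the units of the state.
- env.get_state(): the state, without advancing time (a new reading comes with each control period).
- cams.read_camera(name): name is "side" or "top" or "wrist"; returns a dict with "pixels" (420x560x3 uint8, red, green, blue), "fx", "fy", "cx", "cy" (pixels), "xyz" and "attitude" of the camera in the world; the wrist camera has in their place "mount" (4x4, takes a point from camera to tool coordinates, whose origin is the TCP and whose axes are the flange's). Camera axes: x right, y down, z forward; pixel columns grow to the right and rows downward; lengths in m; the calibration is good to about 2 mm. A picture is of the moment at which its call begins: read the wrist's pose just before it. There is no depth.
- ticket.hand_in(): hands the job in; it is judged then, once.
Trained networks look in the newest picture that a camera, given by its name, has taken for a name from the list of things; names that differ only in an ending like _2 or _b are one class to them, and where a whole thing is asked for, a point or a joint stands for the part that bears it (a point fixed in the world has none). Each returns a list of dicts, best first, with "conf" (0 to 1); they miss things now and then, are a little off and sometimes report something else, mostly with a low value. They report only what shows in the picture. A call takes as long as a camera call. They do not tell look-alikes from the thing itself.
- spotter.find_in(target, camera): "uv" ([column, row] in pixels, amid what is visible of it).
- spotter.cut_out(target, camera): "region" (420x560 bool, what is visible of it) and "uv" ([column, row] in pixels, amid what is visible of it).
- spotter.landmark_of(target, camera): "uv" ([column, row] in pixels: a listed point, or the origin of a listed thing).
The state is a dict: "clock": time; "joint_pos": joint angles; "qvel": joint speeds; "tau": joint torques, N m; "tcp_pos": TCP position; "orientation": TCP orientation; "wrist_force": force on the tool from outside, world axes, zero at the start; "ft_torque": the same for the moment, N m; "finger_gap": finger opening in m; "grip_force": force on a finger pad.
Only numpy, scipy, OpenCV 4.12 (cv2) and the standard library are available. Lean on these libraries where they do the work, as an engineer would, in place of code of your own. Each camera call takes 0.05 s, during which the arm holds its last target. There are 200 camera calls.

## Working session

There is one attempt and no reset: what is moved stays moved. The work goes in short steps, Python scripts to look and compute and a tool call to move; the robot and the scene stay as the last step left them, time stands still between calls to the robot, and variables do not carry over. Pictures are saved under pics/ and viewed, at most 10 in all, crops included, and the job is handed in when it is done.

Besides the shell and the picture viewer there is one more tool, called after "Call:" as name(argument=value, ...) on one line, values as JSON. jog_arm: Moves the arm, as the interface text tells. Shifts and turns lie within -1 to 1; 1 stands for 0.25 m of shift or 180 degrees of turn. Its arguments: {"type":"object","properties":{"increments":{"type":"array"},"force":{"type":"number"}},"required":["increments"]}

```bash
mkdir -p pics; ls
cat > h.py <<'E'
import numpy as np, cv2
from scipy.spatial.transform import Rotation as R
from workcell import env, cams, ticket, spotter
def rot(q): q=np.array(q); return R.from_quat(q[[1,2,3,0]]).as_matrix()
def att(a):
    a=np.array(a); return a if a.shape==(3,3) else rot(a)
def cam(n):
    s=env.get_state(); c=cams.read_camera(n)
    if 'mount' in c:
        M=np.array(c['mount']); Rt=rot(s['orientation']); c['R']=Rt@M[:3,:3]; c['t']=np.array(s['tcp_pos'])+Rt@M[:3,3]
    else: c['R']=att(c['attitude']); c['t']=np.array(c['xyz'])
    return c
def ray(c,uv): return c['R']@np.array([(uv[0]-c['cx'])/c['fx'],(uv[1]-c['cy'])/c['fy'],1])
def onz(c,uv,z):
    d=ray(c,uv); return c['t']+d*(z-c['t'][2])/d[2]
def proj(c,p):
    q=(np.array(p)-c['t'])@c['R']; return np.array([c['fx']*q[...,0]/q[...,2]+c['cx'],c['fy']*q[...,1]/q[...,2]+c['cy']]).T
def save(c,f): cv2.imwrite('pics/'+f,cv2.cvtColor(c['pixels'],cv2.COLOR_RGB2BGR))
E
python3 - <<'E'
from h import *
for n in ('top','side'):
    c=cam(n); save(c,n+'0.png'); print(n,c['t'].round(3),c['R'].round(2).tolist(),c['fx'])
    for k in ('key','boring_rig','wax_tin','stone_blue','glue_bottle'):
        print(k,[(np.round(d['uv']).tolist(),round(d['conf'],2),onz(c,d['uv'],.0).round(3).tolist()) for d in spotter.landmark_of(k,n)])
    for k in('plate_track','slot_mouth'):
        print(k,[(np.round(d['uv']).tolist(),round(d['conf'],2)) for d in spotter.landmark_of(k,n)])
print(env.get_state())
E
```

```text
pics
top [0.413 0.082 0.938] [[0.01, -0.99, 0.13], [-1.0, -0.01, -0.01], [0.01, -0.13, -0.99]] 427.3171249769152
key [([205.0, 210.0], 0.69, [0.561, 0.251, 0.0])]
boring_rig [([385.0, 199.0], 0.7, [0.588, -0.15, 0.0])]
wax_tin [([256.0, 272.0], 0.72, [0.426, 0.134, 0.0])]
stone_blue [([174.0, 270.0], 0.82, [0.428, 0.313, 0.0]), ([384.0, 198.0], 0.23, [0.59, -0.149, 0.0])]
glue_bottle [([242.0, 151.0], 0.62, [0.696, 0.171, 0.0])]
plate_track [([384.0, 213.0], 0.86)]
slot_mouth [([354.0, 206.0], 0.66)]
side [-0.108 -0.841  0.578] [[0.81, -0.24, 0.54], [-0.59, -0.33, 0.74], [0.0, -0.91, -0.41]] 530.9038411867244
key [([248.0, 217.0], 0.64, [0.577, 0.25, 0.0])]
boring_rig [([353.0, 282.0], 0.56, [0.577, -0.156, 0.0])]
wax_tin [([223.0, 248.0], 0.72, [0.432, 0.131, 0.0]), ([303.0, 217.0], 0.6, [0.695, 0.164, 0.0])]
stone_blue [([186.0, 220.0], 0.82, [0.433, 0.326, 0.0])]
glue_bottle [([304.0, 216.0], 0.91, [0.7, 0.166, 0.0])]
plate_track [([336.0, 258.0], 0.69)]
slot_mouth [([318.0, 238.0], 0.79)]
{'clock': 0.8, 'joint_pos': array([ 1.13841956e+00,  3.13149036e-01,  4.61433748e-02,  1.30359668e+00,
       -1.80834158e-05,  1.43119617e+00]), 'qvel': array([ 0.00121688,  0.00207567, -0.00097365, -0.00056695,  0.00102939,
       -0.00095932]), 'tau': array([ 5.37046981e-04, -4.80390000e+01,  2.98795563e+01, -2.16905946e-04,
       -2.40461959e-04,  7.02685270e-06]), 'tcp_pos': array([0.1659929 , 0.55058475, 0.23136998]), 'orientation': array([3.60360456e-05, 1.45866024e-01, 9.89304348e-01, 9.05003094e-05]), 'wrist_force': array([0.51835795, 0.09329505, 0.07569309]), 'ft_torque': array([0.05079066, 0.01205591, 0.01740886]), 'grip_force': 0.0, 'finger_gap': 0.08533830103062941}
```

View pics/top0.png

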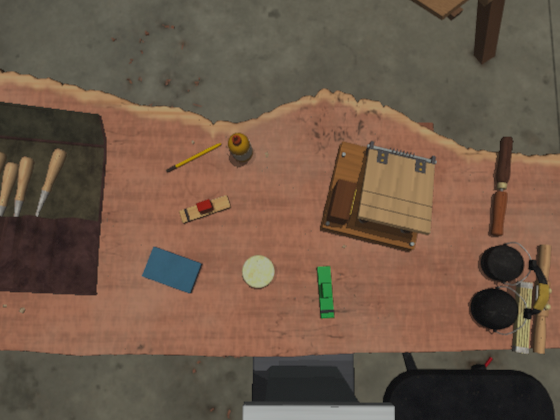

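View pics/side0.png

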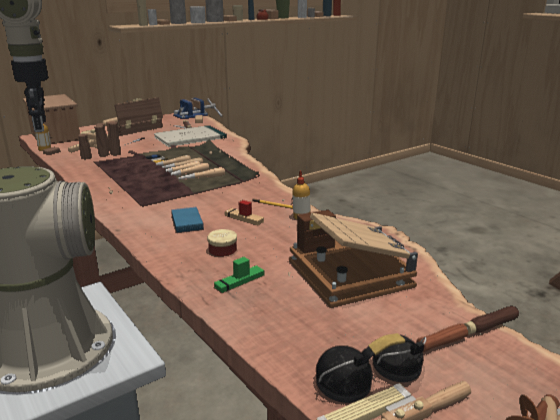

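The top view shows two keys. The pale one with a red grip is at (205,208), with its black band near (187,214). A green look-alike is at (326,292). The pale, red and black one fits the description. The rig is at (380,200), with its hinge away from the robot and its post on the left, which is +y. I'll confirm with an enlarged crop.

Run:
```python
from h import *
c=cam('top'); im=cv2.cvtColor(c['pixels'],cv2.COLOR_RGB2BGR)
a=cv2.resize(im[180:235,170:240],None,fx=5,fy=5,interpolation=cv2.INTER_CUBIC)
b=cv2.resize(im[135:255,315:445],None,fx=3.4,fy=3.4,interpolation=cv2.INTER_CUBIC)
H=max(a.shape[0],b.shape[0]); o=np.zeros((H,a.shape[1]+b.shape[1],3),np.uint8); o[:a.shape[0],:350]=a; o[:b.shape[0],350:]=b
cv2.imwrite('pics/crop1.png',o); print(o.shape)
m=spotter.cut_out('key','top')[0]['region']; ys,xs=np.nonzero(m)
hsv=cv2.cvtColor(im,cv2.COLOR_BGR2HSV)
red=m&((hsv[...,0]<8)|(hsv[...,0]>172))&(hsv[...,1]>180)
blk=m&(hsv[...,2]<70)
for n,k,z in(('all',m,.014),('red',red,.05),('blk',blk,.014)):
    y,x=np.nonzero(k); print(n,len(x),x.mean(),y.mean(),onz(c,(x.mean(),y.mean()),z).round(4) if len(x) else '')
print(cv2.minAreaRect(np.c_[xs,ys].astype(np.float32)))
```

```text
(408, 792, 3)
all 651 204.47926267281105 209.06298003072197 [0.5601 0.249  0.014 ]
red 119 203.89915966386553 205.4033613445378 [0.5621 0.244  0.05  ]
blk 70 200.27142857142857 212.5 [0.5524 0.2579 0.014 ]
((204.65000915527344, 208.4500274658203), (14.546475410461426, 49.64775466918945), 71.56504821777344)
```

View pics/crop1.png

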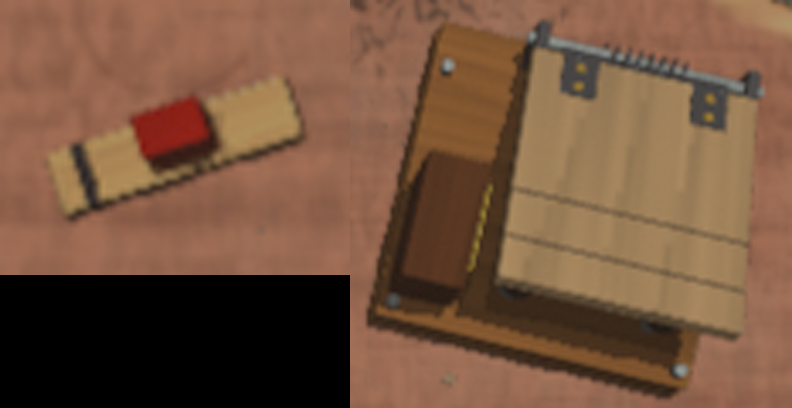

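The crop confirms it: pale bar, red grip, black band at the lower-left end, so the nose points to world +y and about 18° toward the robot. Next I'll estimate both poses and compute the approach.

```bash
cat >> h.py <<'E'
from scipy.optimize import least_squares
def fitrig(c,pts,uvs,x0=(.585,-.15,-.2)):
    pts=np.array(pts)/1000.; uvs=np.array(uvs)
    def w(p): return np.c_[pts[:,:2]@np.array([[np.cos(p[2]),np.sin(p[2])],[-np.sin(p[2]),np.cos(p[2])]])+p[:2],pts[:,2]]
    r=least_squares(lambda p:(proj(c,w(p))-uvs).ravel(),x0); return r.x,r.fun.round(1)
def plan(p,yaw):
    """tool increments from the current pose to TCP p, pointing down, tool y at world angle yaw (mod 180)"""
    s=env.get_state(); Rt=rot(s['orientation'])
    best=None
    for k in (0,1):
        a=yaw+k*np.pi; y=np.array([np.cos(a),np.sin(a),0]); z=np.array([0,0,-1.]); Rg=np.c_[np.cross(y,z),y,z]
        rv=R.from_matrix(Rt.T@Rg).as_rotvec()
        if best is None or np.linalg.norm(rv)<np.linalg.norm(best[0]): best=(rv,Rg)
    d=np.array(p)-s['tcp_pos']
    print('shift tool mm',(Rt.T@d*1000).round(1),'units',(Rt.T@d/.25).round(3),'world mm',(d*1000).round(1),'turn units',(best[0]/np.pi).round(4),'deg',np.degrees(best[0]).round(2),'j6',s['joint_pos'][5].round(2))
E
python3 - <<'E'
from h import *
c=cam('top'); 
print(fitrig(c,[(100,127.5,12),(-100,127.5,12),(-100,-77.5,12)],[(341.5,142.9),(321,226.8),(412.5,248.5)]))
a=onz(c,(182.3,217),.014);b=onz(c,(228.6,201),.014);print(a,b,np.linalg.norm(a-b),np.degrees(np.arctan2(-(a-b)[0],(a-b)[1])),b+(a-b)*50/110)
s=env.get_state();print(rot(s['orientation']).round(3)); w=cam('wrist'); print(np.array(w['mount']).round(3),w['fx'])
plan([.50,-.10,.36],-.2); plan([.561,.247,.15],.32)
E
```

```text
(array([ 0.59081136, -0.15287639, -0.22937432]), array([-0.5, -1.6,  0.1,  0.5,  0.4,  0.9]))
[0.54216616 0.29665407 0.014     ] [0.57848829 0.19684916 0.014     ] 0.10620883620107034 19.998030151541613 [0.56197823 0.24221503 0.014     ]
[[-0.957  0.289  0.   ]
 [ 0.289  0.957  0.   ]
 [-0.     0.    -1.   ]]
[[ 0.    -0.952 -0.307  0.078]
 [ 1.     0.     0.    -0.   ]
 [-0.    -0.307  0.952 -0.141]
 [ 0.     0.     0.     1.   ]] 330.87702105402593
shift tool mm [-507.6 -526.4 -128.7] units [-2.03  -2.106 -0.515] world mm [ 334.  -650.6  128.7] turn units [ 0.     -0.      0.4705] deg [ 0.   -0.   84.68] j6 1.43
shift tool mm [-465.8 -176.6   81.3] units [-1.863 -0.706  0.325] world mm [ 395.  -303.6  -81.3] turn units [ 0.     -0.      0.3049] deg [ 0.   -0.   54.89] j6 1.43
```

Call:
jog_arm(increments=[[[-0.155, -0.059, 0.014, 0, 0, 0, 0], [-0.155, -0.059, 0.014, 0, 0, 0, 0], [-0.155, -0.059, 0.014, 0, 0, 0, 0], [-0.155, -0.059, 0.014, 0, 0, 0, 0], [-0.155, -0.059, 0.014, 0, 0, 0, 0], [-0.155, -0.059, 0.014, 0, 0, 0, 0], [-0.155, -0.059, 0.014, 0, 0, 0, 0], [-0.155, -0.059, 0.014, 0, 0, 0, 0], [-0.155, -0.059, 0.014, 0, 0, 0, 0], [-0.155, -0.059, 0.014, 0, 0, 0, 0], [-0.155, -0.059, 0.014, 0, 0, 0, 0], [-0.155, -0.059, 0.014, 0, 0, 0, 0], [0, 0, 0, 0, 0, 0.0436, 0], [0, 0, 0, 0, 0, 0.0436, 0], [0, 0, 0, 0, 0, 0.0436, 0], [0, 0, 0, 0, 0, 0.0436, 0], [0, 0, 0, 0, 0, 0.0436, 0], [0, 0, 0, 0, 0, 0.0436, 0], [0, 0, 0, 0, 0, 0.0436, 0], [0, 0, 0, 0, 0, 0, 0]]])

```text
clock: 3.0
tcp_pos: [0.5601, 0.2469, 0.1893]
orientation: [-0.0, 0.586, 0.81, 0.0]
wrist_force: [0.2, -0.1, -0.8]
finger_gap: 0.0854
grip_force: 0.0
```

Run:
```python
from h import *
c=cam('wrist'); save(c,'w1.png'); print(env.get_state()['tcp_pos'],env.get_state()['clock'])
im=cv2.cvtColor(c['pixels'],cv2.COLOR_RGB2BGR)
r=spotter.cut_out('key','wrist'); print([(x['uv'],x['conf']) for x in r])
m=r[0]['region']; ys,xs=np.nonzero(m)
hsv=cv2.cvtColor(im,cv2.COLOR_BGR2HSV)
red=(m&((hsv[...,0]<8)|(hsv[...,0]>172))&(hsv[...,1]>150)).astype(np.uint8)
y,x=np.nonzero(red); print('red bbox',x.min(),x.max(),y.min(),y.max())
# ground-plane views at z=.014: main axis
P=np.array([onz(c,(u,v),.014)[:2] for u,v in zip(xs,ys)]);rc=cv2.minAreaRect((P*1000).astype(np.float32));print('rect mm',rc)
P=np.array([onz(c,(u,v),.05)[:2] for u,v in zip(x,y)]);print('red rect z50',cv2.minAreaRect((P*1000).astype(np.float32)))
print([(d['uv'],d['conf'],onz(c,d['uv'],0).round(4)) for d in spotter.landmark_of('key','wrist')])
```

```text
[0.56012341 0.24688776 0.1892899 ] 3.05
[([48.8, 336.0], 0.71), ([286.9, 180.0], 0.61)]Traceback (most recent call last):
  File "<stdin>", line 8, in <module>
    return umr_minimum(a, axis, None, out, keepdims, initial, where)
ValueError: zero-size array to reduction operation minimum which has no identity
```

View pics/w1.png

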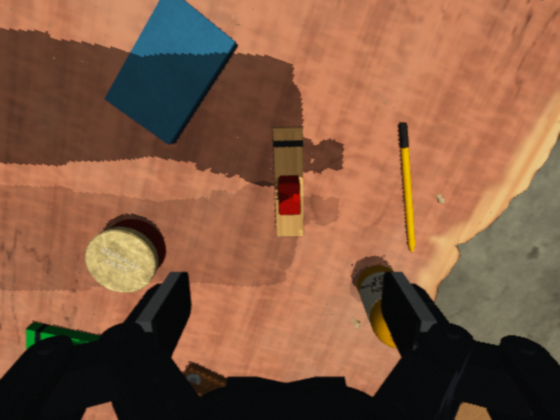

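The wrist view shows the true key at (288,180): band up at (288,143), red grip at (289,196), nearly in line with the tool's x. The green look-alike is at (60,335), and the network wrongly ranked it first.

Run:
```python
from h import *
c=cam('wrist'); im=c['pixels'].astype(int)
m=[r for r in spotter.cut_out('key','wrist') if r['uv'][1]<260][0]['region']; ys,xs=np.nonzero(m)
red=m&(im[...,0]>90)&(im[...,1]<im[...,0]*.35)
y,x=np.nonzero(red); print('red bbox',x.min(),x.max(),y.min(),y.max())
bar=m&~red; yb,xb=np.nonzero(bar)
P=np.array([onz(c,(u,v),.014)[:2] for u,v in zip(xb,yb)]);print('bar rect mm',cv2.minAreaRect((P*1000).astype(np.float32)))
# centreline fit of bar by rows
rows=[v for v in range(yb.min()+3,yb.max()-3)]
C=np.array([onz(c,(xs[ys==v].mean(),v),.014)[:2] for v in rows]); f=np.polyfit(C[:,1],C[:,0],1); yaw=np.arctan(-f[0]);print('yaw',yaw,np.degrees(yaw),'ends',onz(c,(xs.mean(),yb.min()),.014),onz(c,(xs.mean(),yb.max()),.014))
top=red&(im[...,0]>130); 
P=np.array([onz(c,(u,v),.05)[:2] for u,v in zip(x,y)]);print('red rect z50',cv2.minAreaRect((P*1000).astype(np.float32)))
d=np.array([-np.sin(yaw),np.cos(yaw)]); a=onz(c,(xs[ys<yb.min()+4].mean(),yb.min()-.5),.014)[:2]; b=onz(c,(xs[ys>yb.max()-4].mean(),yb.max()+.5),.014)[:2]
print('len',np.linalg.norm(a-b),'origin',b+(a-b)*50/110)
o=b+(a-b)*50/110
plan([o[0],o[1],.017],yaw)
```

```text
red bbox 279 299 191 214
bar rect mm ((561.1099853515625, 251.20181274414062), (27.492141723632812, 109.9857406616211), 19.354244232177734)
yaw 0.3409970763588361 19.53769330166157 ends [0.54378118 0.30342802 0.014     ] [0.57892055 0.19915077 0.014     ]
red rect z50 ((564.406005859375, 243.2720184326172), (17.836362838745117, 21.138050079345703), 19.194908142089844)
len 0.11104513125531094 origin [0.56294192 0.24644395]
shift tool mm [ -1.3   2.6 172.3] units [-0.005  0.01   0.689] world mm [   2.8   -0.4 -172.3] turn units [ 0.     -0.     -0.0062] deg [ 0.   -0.   -1.12] j6 1.53
```

Call:
jog_arm(increments=[[[-0.005, 0.01, 0.1, 0, 0, -0.0062, 0], [0, 0, 0.15, 0, 0, 0, 0], [0, 0, 0.15, 0, 0, 0, 0], [0, 0, 0.15, 0, 0, 0, 0], [0, 0, 0.08, 0, 0, 0, 0], [0, 0, 0.053, 0, 0, 0, 0], [0, 0, 0, 0, 0, 0, 100], [0, 0, 0, 0, 0, 0, 200], [0, 0, 0, 0, 0, 0, 255], [0, 0, 0, 0, 0, 0, 255], [0, 0, 0, 0, 0, 0, 255], [0, 0, 0, 0, 0, 0, 255], [0, 0, 0, 0, 0, 0, 255], [0, 0, 0, 0, 0, 0, 255]]], force=70)

```text
clock: 4.6
tcp_pos: [0.5641, 0.2469, 0.0201]
orientation: [0.001, 0.578, 0.816, 0.001]
wrist_force: [-0.1, -0.3, 6.0]
finger_gap: 0.0192
grip_force: 69.1
```

Call:
jog_arm(increments=[[[0, 0, -0.04, 0, 0, 0, 255], [0, 0, -0.1, 0, 0, 0, 255], [0, 0, -0.18, 0, 0, 0, 255], [0, 0, -0.18, 0, 0, 0, 255], [0, 0, -0.18, 0, 0, 0, 255], [0, 0, -0.18, 0, 0, 0, 255], [0, 0, -0.18, 0, 0, 0, 255], [-0.142, -0.087, 0, 0, 0, 0, 255], [-0.142, -0.087, 0, 0, 0, 0, 255], [-0.142, -0.087, 0, 0, 0, 0, 255], [-0.142, -0.087, 0, 0, 0, 0, 255], [-0.142, -0.087, 0, 0, 0, 0, 255], [-0.142, -0.087, 0, 0, 0, 0, 255], [-0.142, -0.087, 0, 0, 0, 0, 255], [-0.142, -0.087, 0, 0, 0, 0, 255], [0, 0, 0, 0, 0, 0.0454, 255], [0, 0, 0, 0, 0, 0.0454, 255], [0, 0, 0, 0, 0, 0.0454, 255], [0, 0, 0, 0, 0, 0.0454, 255], [0, 0, 0, 0, 0, 0, 255]]])

```text
clock: 6.6
tcp_pos: [0.4926, -0.0792, 0.2788]
orientation: [-0.0, 0.784, 0.62, -0.0]
wrist_force: [0.8, 0.3, -1.2]
finger_gap: 0.0191
grip_force: 68.8
```

Run:
```python
from h import *
s=env.get_state(); print(s['tcp_pos'],s['wrist_force'],s['finger_gap'])
c=cam('wrist'); save(c,'w2.png'); np.savez('w2.npz',**{k:np.array(v) for k,v in c.items()})
cv2.imwrite('pics/w2b.png',cv2.resize(cv2.imread('pics/w2.png'),(800,600),interpolation=cv2.INTER_CUBIC))
for k in('plate_track','slot_mouth','boring_rig'):
    for d in spotter.landmark_of(k,'wrist'): print(k,d['uv'],d['conf'],onz(c,d['uv'],{'plate_track':.064,'slot_mouth':.07125,'boring_rig':0}[k]).round(4))
```

```text
[ 0.49262289 -0.07915933  0.27878377] [ 0.76722722  0.32205325 -1.15702566] 0.01913064409833922
slot_mouth [347.2, 154.3] 0.87 [ 0.562  -0.0667  0.0712]
boring_rig [366.6, 200.6] 0.66 [ 0.5868 -0.1457  0.    ]
```

View pics/w2b.png

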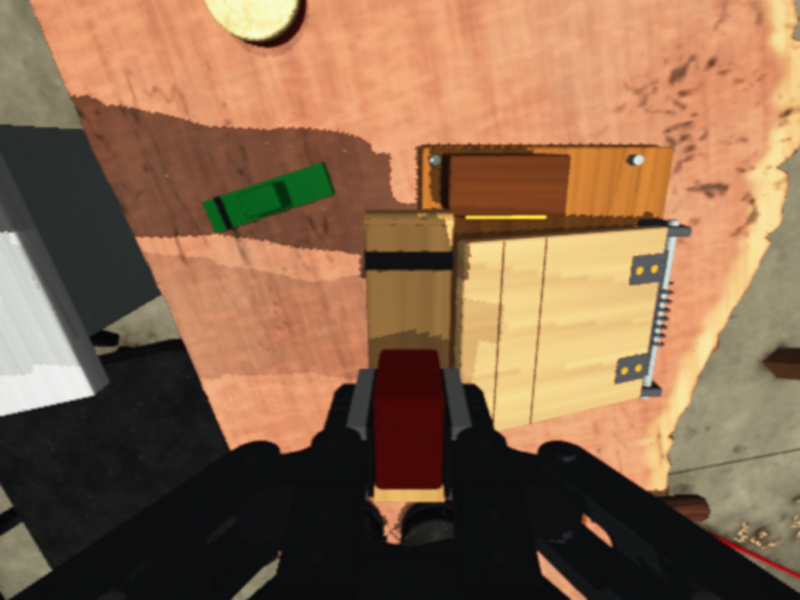

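The key is held straight in the grip. The board's back edge runs from (420,147) to (672,147) and the brass is at (505,217), both in 1.43x pixels, so the yaw is already nearly parallel. I'll take one enlarged crop for exact edges.

Run:
```python
import cv2
im=cv2.imread('pics/w2.png'); o=cv2.resize(im[92:172,286:486],None,fx=4,fy=4,interpolation=cv2.INTER_CUBIC)
cv2.imwrite('pics/crop2.png',o)
```

```text
(no output)
```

View pics/crop2.png

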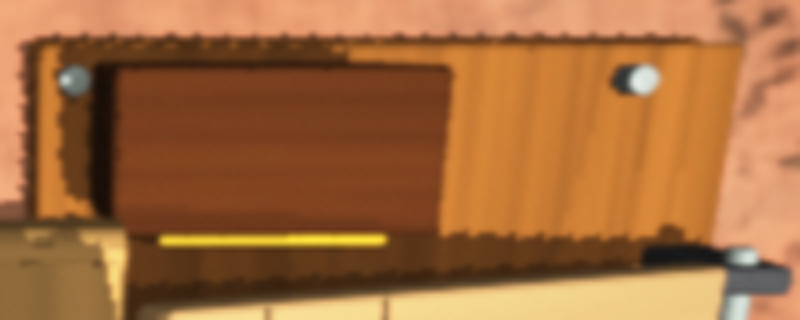

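Run:
```python
from h import *
z=np.load('w2.npz'); c={k:z[k] for k in z}
f=lambda a,b:((a+.5)/4-.5+286,(b+.5)/4-.5+92)
obs=[f(33,43),f(743,42),f(115,67),f(450,66),f(438,237),f(158,241),f(387,241)]
obs=np.array(obs)
def model(p):
    x,y,a,h,d=p
    # post front ~ 73+d+3 behind the brass, brass half-width unknown -> only its centre used
    P=np.array([(-100,127.5,12),(100,127.5,12),(-83,116+d,103.5+h),(-7,116+d,103.5+h),(-7,76+d,103.5+h)])/1000
    r=np.array([[np.cos(a),-np.sin(a)],[np.sin(a),np.cos(a)]])
    return proj(c,np.c_[P[:,:2]@r.T+[x,y],P[:,2]])
s0=lambda p:(model([p[0],p[1],p[2],p[3]*1000,p[4]*1000])-obs[:5]).ravel()
r=least_squares(s0,[.59,-.15,-.23,.008,.004],x_scale=.01); print(r.x.round(4),r.fun.round(2))
x,y,a,h,d=r.x
rr=np.array([[np.cos(a),-np.sin(a)],[np.sin(a),np.cos(a)]])
for i in (5,6):
    for zz in (.095,.1035): print('brass end in rig mm',(rr.T@(onz(c,obs[i],zz+h)[:2]-[x,y])*1000).round(1))
# key in hand: band edges of bar, underside 20 mm below TCP => top 6 below TCP
s=env.get_state(); zt=s['tcp_pos'][2]-.006
for u in ((366,240),(452,240),(366,270),(452,270)):
    print('bar edge rig mm',(rr.T@(onz(c,np.array(u)*.7,zt)[:2]-[x,y])*1000).round(1))
tc=rr.T@(s['tcp_pos'][:2]-[x,y])*1000; print('tcp rig',tc)
T=np.array([x,y])+rr@np.array([-.045,-.005]); print('T',T); plan([T[0],T[1],.20],a)
```

```text
[ 0.592  -0.1507 -0.2254 -0.0074  0.0057] [ 2.24  0.13 -4.45 -0.81  2.55  0.1   0.1  -0.22 -0.91  0.11]
brass end in rig mm [-73.1  80.2]
brass end in rig mm [-74.1  81.3]
brass end in rig mm [-16.   79.8]
brass end in rig mm [-18.4  81. ]
bar edge rig mm [-125.6   98.7]
bar edge rig mm [-98.5  98.5]
bar edge rig mm [-125.9   88.9]
bar edge rig mm [-98.3  88.8]
tcp rig [-112.51414161   47.69713303]
T [ 0.54699344 -0.14553918]
shift tool mm [-52.4  67.7  78.6] units [-0.21   0.271  0.315] world mm [ 54.  -66.5 -78.6] turn units [-0.     -0.     -0.0013] deg [-0.01 -0.01 -0.23] j6 1.48
```

Call:
jog_arm(increments=[[[-0.07, 0.09, 0, 0, 0, -0.0013, 255], [-0.07, 0.09, 0, 0, 0, 0, 255], [-0.07, 0.091, 0, 0, 0, 0, 255], [0, 0, 0.1, 0, 0, 0, 255], [0, 0, 0.1, 0, 0, 0, 255], [0, 0, 0.1, 0, 0, 0, 255], [0, 0, 0.1, 0, 0, 0, 255], [0, 0, 0.04, 0, 0, 0, 255], [0, 0, 0.04, 0, 0, 0, 255], [0, 0, 0.04, 0, 0, 0, 255], [0, 0, 0.04, 0, 0, 0, 255], [0, 0, 0, 0, 0, 0, 255]]])

```text
clock: 8.0
tcp_pos: [0.547, -0.1456, 0.1377]
orientation: [-0.0, 0.783, 0.622, -0.0]
wrist_force: [1.0, -0.9, -0.5]
finger_gap: 0.0185
grip_force: 69.1
```

Call:
jog_arm(increments=[[[0, 0, 0.015, 0, 0, 0, 255], [0, 0, 0.015, 0, 0, 0, 255], [0, 0, 0.015, 0, 0, 0, 255], [0, 0, 0.015, 0, 0, 0, 255], [0, 0, 0.015, 0, 0, 0, 255], [0, 0, 0.015, 0, 0, 0, 255], [0, 0, 0.015, 0, 0, 0, 255], [0, 0, 0.015, 0, 0, 0, 255], [0, 0, 0, 0, 0, 0, 255]]])

```text
clock: 8.9
tcp_pos: [0.547, -0.1456, 0.108]
orientation: [-0.0, 0.783, 0.622, -0.0]
wrist_force: [-0.6, 0.4, 3.0]
finger_gap: 0.0188
grip_force: 69.7
```

Call:
jog_arm(increments=[[[0, 0, 0.006, 0, 0, 0, 255], [0, 0, 0.006, 0, 0, 0, 255], [0, 0, 0.006, 0, 0, 0, 255], [0, 0, 0.006, 0, 0, 0, 255], [0, 0, 0, 0, 0, 0, 255]]])

```text
clock: 9.4
tcp_pos: [0.547, -0.1457, 0.1023]
orientation: [-0.0, 0.783, 0.622, -0.0]
wrist_force: [-2.5, 0.5, 4.2]
finger_gap: 0.019
grip_force: 69.8
```

Call:
jog_arm(increments=[[[0, 0, 0.004, 0, 0, 0, 255], [0, 0, 0.004, 0, 0, 0, 255], [0, 0, 0.004, 0, 0, 0, 255], [0, 0, 0.004, 0, 0, 0, 255], [0, 0, 0, 0, 0, 0, 255]]])

```text
clock: 9.9
tcp_pos: [0.5469, -0.1456, 0.0984]
orientation: [-0.0, 0.783, 0.622, -0.0]
wrist_force: [-2.1, 0.7, 5.4]
finger_gap: 0.0194
grip_force: 69.8
```

Call:
jog_arm(increments=[[[0, 0, 0.004, 0, 0, 0, 255], [0, 0, 0.004, 0, 0, 0, 255], [0, 0, 0, 0, 0, 0, 255]]])

```text
clock: 10.2
tcp_pos: [0.547, -0.1456, 0.0965]
orientation: [-0.0, 0.783, 0.622, -0.0]
wrist_force: [-3.4, 0.6, 5.8]
finger_gap: 0.0186
grip_force: 69.9
```

Call:
jog_arm(increments=[[[0, 0, 0.004, 0, 0, 0, 255], [0, 0, 0.004, 0, 0, 0, 255], [0, 0, 0, 0, 0, 0, 255]]])

```text
clock: 10.5
tcp_pos: [0.547, -0.1457, 0.0952]
orientation: [0.0, 0.783, 0.622, -0.0]
wrist_force: [-4.8, 1.7, 8.0]
finger_gap: 0.0185
grip_force: 70.5
```

Call:
jog_arm(increments=[[[0, 0, 0.004, 0, 0, 0, 255], [0, 0, 0, 0, 0, 0, 255]]])

```text
clock: 10.7
tcp_pos: [0.547, -0.1457, 0.0952]
orientation: [0.0, 0.783, 0.622, 0.0]
wrist_force: [-7.3, 1.4, 14.3]
finger_gap: 0.0191
grip_force: 71.2
```

Call:
jog_arm(increments=[[[0, 0, -0.002, 0, 0, 0, 255], [0, 0, 0, 0, 0, 0, 255]]])

```text
clock: 10.9
tcp_pos: [0.547, -0.1457, 0.0952]
orientation: [0.0, 0.783, 0.622, 0.0]
wrist_force: [-6.0, 0.8, 11.4]
finger_gap: 0.0194
grip_force: 70.7
```

Run:
```python
from h import *
print(env.get_state()['wrist_force'],env.get_state()['tcp_pos'])
w=cam('wrist'); s=cam('side')
np.savez('w3.npz',**{k:np.array(v) for k,v in w.items()})
a=cv2.resize(w['pixels'][120:420,90:470],None,fx=1.05,fy=1.05); b=cv2.resize(s['pixels'][165:315,265:425],None,fx=2.5,fy=2.5,interpolation=cv2.INTER_CUBIC)
a=cv2.resize(w['pixels'],(560,420))
o=np.zeros((600,800,3),np.uint8); a=cv2.resize(w['pixels'][:,80:480],(400,420)); o[:420,:400]=a; o[:375,400:]=b
cv2.imwrite('pics/p3.png',o[...,::-1])
```

```text
[-5.96709578  0.82860882 11.40492031] [ 0.54700623 -0.1456895   0.09517642]
```

View pics/p3.png

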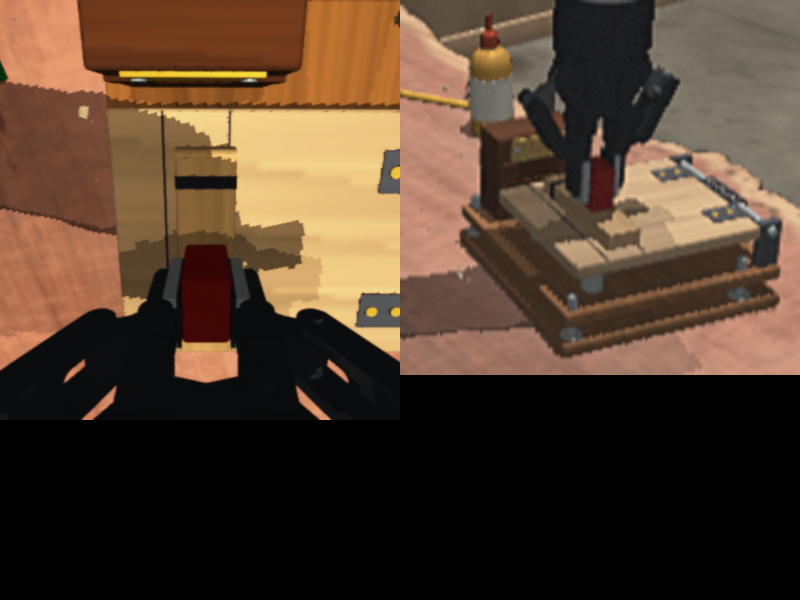

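The plate is level, and the deck with the post is a raised sub-frame, which accounts for h of about 11 mm. In the wrist view the key nose spans columns 255–316 near row 150. The brass spans 199–347 near row 75, and the track lines are at 244 and 310. Next I'll compute the lateral offset.

Run:
```python
from h import *
z=np.load('w3.npz'); c={k:z[k] for k in z}; s=env.get_state(); Rt=rot(s['orientation'])
g=lambda u,zz:((onz(c,u,zz)-s['tcp_pos'])@Rt*1000)[:2].round(1)
im=c['pixels'].astype(int)
# brass row extents
yel=(im[...,0]>180)&(im[...,1]>140)&(im[...,2]<90); ys,xs=np.nonzero(yel[60:85]); ys+=60
l=[xs[ys==v].min() for v in np.unique(ys)];r=[xs[ys==v].max()+1 for v in np.unique(ys)]; print(list(zip(np.unique(ys).tolist(),[int(q) for q in l],[int(q) for q in r])))
k=(im[160:200,230:350].sum(2)<120); y,x=np.nonzero(k); 
for v in range(178,188,2): q=x[y==v-160]+230; print('band',v,q.min() if len(q) else '',q.max()+1 if len(q) else '')
zt=s['tcp_pos'][2]-.006
for n,a,b,v,zz in (('post front',164,383,70,.1145),('post back',158.5,387,8,.1145),('brass',199,347,75,.110),('bar nose',255,316,152,zt),('band',256,317,183,zt),('track',243.5,310,125,.075)):
    A,B=g((a,v),zz),g((b,v),zz); print(n,A,B,'centre',(A+B)/2,'width',B[1]-A[1])
```

```text
[(71, 201, 254), (72, 200, 346), (73, 200, 346), (74, 200, 346), (75, 200, 346), (76, 201, 346), (77, 329, 345)]
band 178 244 316
band 180 244 316
band 182 244 316
band 184 244 316
band 186 256 316
post front [ 89.4 -41.2] [89.4 33.3] centre [89.4  -3.95] width 74.5
post back [107.9 -40.9] [107.9  32.9] centre [107.9  -4. ] width 73.8
brass [ 88.1 -30.5] [88.2 21.9] centre [88.15 -4.3 ] width 52.4
bar nose [ 58.2 -13.4] [58.2 13.6] centre [58.2  0.1] width 27.0
band [ 44.1 -13.3] [44.1 14.5] centre [44.1  0.6] width 27.8
track [ 68.9 -19.8] [68.9 11.7] centre [68.9  -4.05] width 31.5
```

Call:
jog_arm(increments=[[[0, -0.009, 0, 0, 0, 0, 255], [0, -0.009, 0, 0, 0, 0, 255], [0.02, 0, 0, 0, 0, 0, 255], [0.02, 0, 0, 0, 0, 0, 255], [0.02, 0, 0, 0, 0, 0, 255], [0.02, 0, 0, 0, 0, 0, 255], [0, 0, 0, 0, 0, 0, 255]]])

```text
clock: 11.7
tcp_pos: [0.5493, -0.126, 0.0952]
orientation: [0.002, 0.783, 0.622, 0.001]
wrist_force: [-0.1, -0.7, 6.6]
finger_gap: 0.0189
grip_force: 70.1
```

Run:
```python
from h import *
s=env.get_state(); Rt=rot(s['orientation']); print('force tool',s['wrist_force']@Rt,s['tcp_pos'])
c=cam('wrist'); cv2.imwrite('pics/p4.png',cv2.resize(c['pixels'][0:190,160:420],None,fx=3,fy=3,interpolation=cv2.INTER_CUBIC)[...,::-1])
g=lambda u,zz:((onz(c,u,zz)-s['tcp_pos'])@Rt*1000)[:2].round(1)
im=c['pixels'].astype(int); yel=(im[...,0]>180)&(im[...,1]>140)&(im[...,2]<90); ys,xs=np.nonzero(yel[60:180]); v,n=np.unique(ys,return_counts=True); v=v[n>100]; 
for q in v: x=xs[ys==q]; print(q+60,x.min(),x.max()+1,(g((x.min(),q+60),.11)+g((x.max()+1,q+60),.11))/2)
```

```text
force tool [-0.68906339  0.05495315 -6.59606796] [ 0.54934297 -0.12599304  0.09522115]
```

View pics/p4.png

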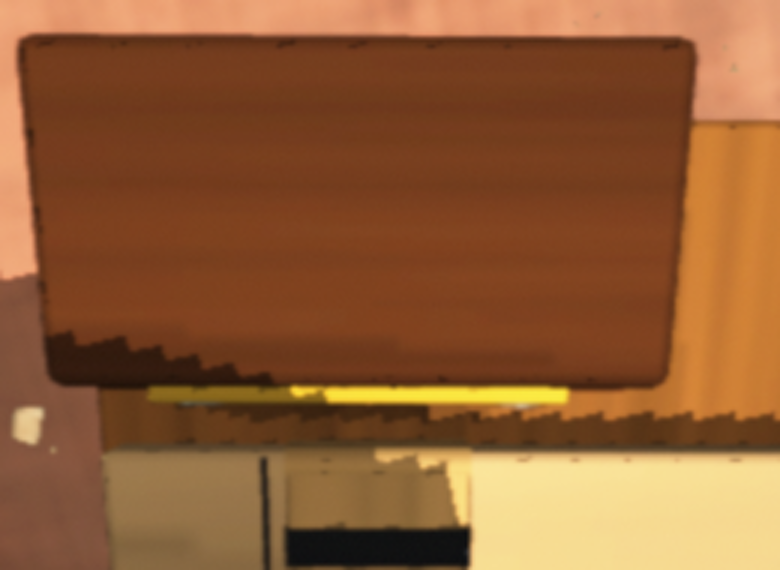

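The key centre is at column 286 and the brass/post centre at 279. The sideways step moved only about half way, so roughly 2.4 mm remains.

Call:
jog_arm(increments=[[[0, -0.005, 0, 0, 0, 0, 255], [0, -0.005, 0, 0, 0, 0, 255], [0, 0, 0, 0, 0, 0, 255]]])

```text
clock: 12.05
tcp_pos: [0.5479, -0.1257, 0.0955]
orientation: [0.003, 0.783, 0.622, 0.002]
wrist_force: [3.6, -1.1, 6.0]
finger_gap: 0.019
grip_force: 69.9
```

Call:
jog_arm(increments=[[[0, -0.005, 0.002, 0, 0, 0, 255], [0, 0, 0, 0, 0, 0, 255]]])

```text
clock: 12.25
tcp_pos: [0.5473, -0.1255, 0.0953]
orientation: [0.003, 0.783, 0.622, 0.002]
wrist_force: [3.4, -0.8, 5.4]
finger_gap: 0.0188
grip_force: 70.0
```

Run:
```python
from h import *
s=env.get_state(); Rt=rot(s['orientation']); print('force tool',(s['wrist_force']@Rt).round(1),s['tcp_pos'].round(4),Rt.round(4).tolist())
c=cam('wrist'); im=c['pixels'].astype(int)
g=lambda u,zz:((onz(c,u,zz)-s['tcp_pos'])@Rt*1000)[:2].round(1)
zt=s['tcp_pos'][2]-.006
for v in (176,180,184): 
    x=np.nonzero(im[v,250:330].sum(1)<150)[0]+250; print('band',v,x.min(),x.max()+1) if len(x) else print(v)
yel=(im[...,0]>90)&(im[...,1]>.7*im[...,0])&(im[...,2]<.45*im[...,0])
for v in range(128,134): x=np.nonzero(yel[v])[0]; print('brass',v,x.min() if len(x) else '',x.max()+1 if len(x) else '')
# post top front edges along row 120: brown vs lighter deck
for v in (60,90): print(v,[(x,im[v,x].tolist()) for x in list(range(168,176))+list(range(382,392))][::1])
```

```text
force tool [ 0.   3.5 -5.3] [ 0.5473 -0.1255  0.0953] [[0.2258, 0.9741, 0.0076], [0.9742, -0.2258, -0.0021], [-0.0003, 0.0079, -1.0]]
band 176 252 312
band 180 252 316
band 184 252 316
brass 128 258 354
brass 129 215 356
brass 130 215 356
brass 131 215 356
brass 132 215 356
brass 133 216 355
60 [(168, [234, 161, 117]), (169, [234, 162, 119]), (170, [235, 163, 119]), (171, [236, 165, 121]), (172, [236, 167, 121]), (173, [236, 165, 121]), (174, [230, 155, 112]), (175, [185, 116, 82]), (382, [115, 60, 29]), (383, [117, 62, 30]), (384, [117, 61, 29]), (385, [116, 61, 29]), (386, [116, 60, 29]), (387, [116, 61, 30]), (388, [116, 61, 29]), (389, [116, 61, 30]), (390, [116, 60, 29]), (391, [111, 58, 28])]
90 [(168, [240, 169, 123]), (169, [240, 169, 123]), (170, [239, 167, 122]), (171, [236, 163, 119]), (172, [237, 165, 120]), (173, [239, 169, 122]), (174, [239, 169, 122]), (175, [239, 168, 122]), (382, [130, 67, 32]), (383, [130, 67, 33]), (384, [130, 68, 33]), (385, [130, 67, 33]), (386, [130, 67, 33]), (387, [130, 67, 33]), (388, [126, 65, 33]), (389, [116, 61, 29]), (390, [111, 58, 28]), (391, [130, 73, 33])]
```

The brass is centred at 285.5 and the key at 286, so they are aligned. Inserting now.

Call:
jog_arm(increments=[[[0.01, 0, 0.002, 0, 0, 0, 255], [0.01, 0, 0, 0, 0, 0, 255], [0.01, 0, 0, 0, 0, 0, 255], [0.01, 0, 0, 0, 0, 0, 255], [0.01, 0, 0, 0, 0, 0, 255], [0.01, 0, 0, 0, 0, 0, 255], [0, 0, 0, 0, 0, 0, 255]]])

```text
clock: 13.0
tcp_pos: [0.5499, -0.1119, 0.0952]
orientation: [0.004, 0.783, 0.622, 0.001]
wrist_force: [0.8, -4.7, 10.8]
finger_gap: 0.019
grip_force: 70.7
```

Call:
jog_arm(increments=[[[0.012, 0, 0, 0, 0, 0, 255], [0.012, 0, 0, 0, 0, 0, 255], [0.012, 0, 0, 0, 0, 0, 255], [0.012, 0, 0, 0, 0, 0, 255], [0.012, 0, 0, 0, 0, 0, 255], [0, 0, 0, 0, 0, 0, 255]]])

```text
clock: 13.6
tcp_pos: [0.5533, -0.0971, 0.0952]
orientation: [0.004, 0.783, 0.622, 0.001]
wrist_force: [-0.4, -5.1, 9.2]
finger_gap: 0.0188
grip_force: 70.6
```

Call:
jog_arm(increments=[[[0.012, 0, 0, 0, 0, 0, 255], [0.012, 0, 0, 0, 0, 0, 255], [0.012, 0, 0, 0, 0, 0, 255], [0.012, 0, 0, 0, 0, 0, 255], [0.012, 0, 0, 0, 0, 0, 255], [0, 0, 0, 0, 0, 0, 255]]])

```text
clock: 14.2
tcp_pos: [0.5566, -0.0824, 0.0952]
orientation: [0.003, 0.783, 0.622, 0.001]
wrist_force: [-0.7, -4.4, 11.4]
finger_gap: 0.0186
grip_force: 70.6
```

Call:
jog_arm(increments=[[[0.006, 0, 0, 0, 0, 0, 255], [0.006, 0, 0, 0, 0, 0, 255], [0, 0, 0, 0, 0, 0, 255]]])

```text
clock: 14.5
tcp_pos: [0.5572, -0.0798, 0.0951]
orientation: [0.004, 0.783, 0.622, 0.001]
wrist_force: [-0.2, -4.4, 10.1]
finger_gap: 0.0192
grip_force: 70.6
```

Call:
jog_arm(increments=[[[0.006, 0, 0, 0, 0, 0, 255], [0, 0, 0, 0, 0, 0, 255]]])

```text
clock: 14.7
tcp_pos: [0.5575, -0.0784, 0.0952]
orientation: [0.004, 0.783, 0.622, 0.001]
wrist_force: [-1.0, -5.1, 10.1]
finger_gap: 0.0187
grip_force: 70.6
```

Call:
jog_arm(increments=[[[0.005, 0, 0, 0, 0, 0, 255], [0.003, 0, 0, 0, 0, 0, 255], [0, 0, 0, 0, 0, 0, 255]]])

```text
clock: 15.0
tcp_pos: [0.5579, -0.0765, 0.0952]
orientation: [0.004, 0.783, 0.622, 0.001]
wrist_force: [-0.7, -4.7, 10.3]
finger_gap: 0.019
grip_force: 70.6
```

Call:
jog_arm(increments=[[[0.004, 0, 0, 0, 0, 0, 255], [0, 0, 0, 0, 0, 0, 255]]])

```text
clock: 15.2
tcp_pos: [0.5581, -0.0755, 0.0951]
orientation: [0.004, 0.783, 0.622, 0.001]
wrist_force: [-0.5, -3.8, 10.2]
finger_gap: 0.0188
grip_force: 70.6
```

Call:
jog_arm(increments=[[[0.004, 0, 0, 0, 0, 0, 255], [0, 0, 0, 0, 0, 0, 255]]])

```text
clock: 15.4
tcp_pos: [0.5584, -0.0745, 0.0951]
orientation: [0.004, 0.783, 0.622, 0.001]
wrist_force: [-0.7, -4.7, 11.2]
finger_gap: 0.0191
grip_force: 70.6
```

Call:
jog_arm(increments=[[[0.004, 0, 0, 0, 0, 0, 255], [0, 0, 0, 0, 0, 0, 255]]])

```text
clock: 15.6
tcp_pos: [0.5586, -0.0735, 0.0951]
orientation: [0.004, 0.783, 0.622, 0.001]
wrist_force: [-1.1, -4.6, 10.5]
finger_gap: 0.0193
grip_force: 70.6
```

Call:
jog_arm(increments=[[[0.004, 0, 0, 0, 0, 0, 255], [0, 0, 0, 0, 0, 0, 255]]])

```text
clock: 15.8
tcp_pos: [0.5587, -0.0732, 0.0951]
orientation: [0.004, 0.783, 0.622, 0.0]
wrist_force: [-1.0, -7.2, 10.5]
finger_gap: 0.0189
grip_force: 70.6
```

Call:
jog_arm(increments=[[[0.003, 0, 0, 0, 0, 0, 255], [0, 0, 0, 0, 0, 0, 255]]])

```text
clock: 16.0
tcp_pos: [0.5587, -0.0731, 0.0951]
orientation: [0.004, 0.783, 0.621, -0.0]
wrist_force: [-2.5, -9.0, 9.9]
finger_gap: 0.0194
grip_force: 70.6
```

It has butted against the brass: the force rose and motion stopped. I'll ease the preload a little, then let go.

Call:
jog_arm(increments=[[[0, 0, 0, 0, 0, 0, 255], [0, 0, 0, 0, 0, 0, 255], [0, 0, -0.003, 0, 0, 0, 255], [0, 0, 0, 0, 0, 0, 150], [0, 0, 0, 0, 0, 0, 80], [0, 0, 0, 0, 0, 0, 0], [0, 0, 0, 0, 0, 0, 0], [0, 0, 0, 0, 0, 0, 0], [0, 0, 0, 0, 0, 0, 0]]])

```text
clock: 16.9
tcp_pos: [0.5563, -0.0693, 0.0936]
orientation: [-0.0, 0.783, 0.622, 0.0]
wrist_force: [0.1, -0.1, -1.0]
finger_gap: 0.0857
grip_force: 0.0
```

Run:
```python
from h import *
w=cam('wrist'); s=cam('side'); print(env.get_state()['wrist_force'],env.get_state()['finger_gap'])
o=np.zeros((420,800,3),np.uint8); o[:,:400]=w['pixels'][:,80:480]; o[:375,400:]=cv2.resize(s['pixels'][165:315,265:425],None,fx=2.5,fy=2.5,interpolation=cv2.INTER_CUBIC)
cv2.imwrite('pics/p5.png',o[...,::-1])
```

```text
[ 0.26914314 -0.04461432  0.09169513] 0.08534731390757525
```

View pics/p5.png

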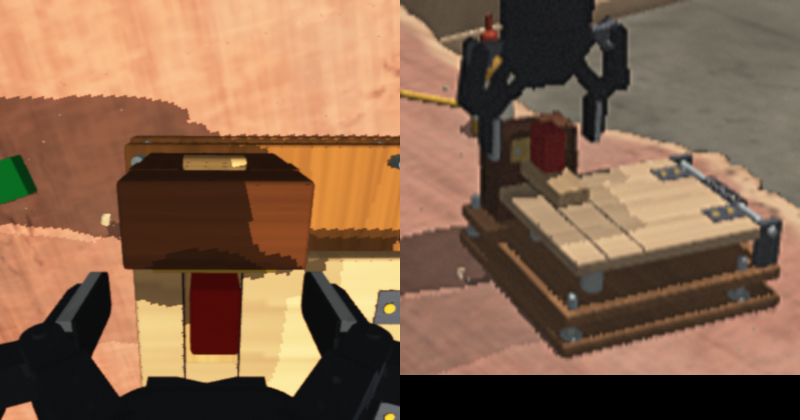

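The key sits in the slot with its nose showing behind the post. The grip is against the brass, the plate is level and the fingers are clear. I'll retreat straight up.

Call:
jog_arm(increments=[[[-0.01, 0, -0.04, 0, 0, 0, 0], [0, 0, -0.1, 0, 0, 0, 0], [0, 0, -0.15, 0, 0, 0, 0], [0, 0, -0.15, 0, 0, 0, 0], [0, 0, -0.1, 0, 0, 0, 0], [0, 0, 0, 0, 0, 0, 0], [0, 0, 0, 0, 0, 0, 0], [0, 0, 0, 0, 0, 0, 0]]])

```text
clock: 17.8
tcp_pos: [0.5551, -0.0719, 0.2279]
orientation: [-0.001, 0.783, 0.622, -0.0]
wrist_force: [-0.0, 0.9, -0.9]
finger_gap: 0.0856
grip_force: 0.0
```

Run:
```python
from h import *
s=cam('side'); w=cam('wrist'); 
o=np.zeros((420,800,3),np.uint8); o[:,:400]=w['pixels'][:,80:480]; o[:375,400:]=cv2.resize(s['pixels'][165:315,265:425],None,fx=2.5,fy=2.5,interpolation=cv2.INTER_CUBIC)
cv2.imwrite('pics/p6.png',o[...,::-1])
```

```text
(no output)
```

View pics/p6.png

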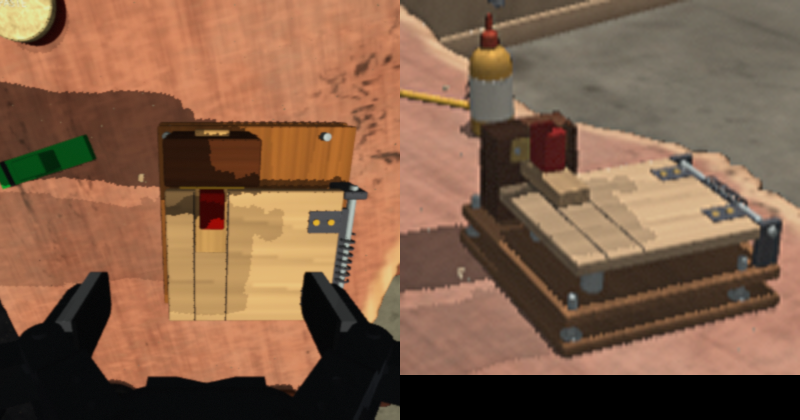

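The key is home, with its grip at (212,208) butted at the post. The plate is level and the arm is clear.

```bash
python3 -c "
from workcell import ticket; print(ticket.hand_in())"
```

```text
the job is handed in; nothing more can be done
None
```

The job is handed in: the key sits in the slot with its grip against the brass and holds the plate level on its own, and the arm is clear; `hand_in()` gave no pass or fail result.

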